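# Rock the heating block into the dry bath

### The job

Fit the dry-bath heater with the drilled aluminium block that fills its pocket: the middle-length, six-hole one of the three. Rock it in one end first: hold the block tilted along its length by about 15 to 20 degrees, set its lower end down inside the pocket, then bring or let the other end down until the block sits flat on the pocket floor, and let go. Leave the two other blocks where they stand.

Things in the scene. Friction and masses are not known exactly. Their poses are not given: they have to be found in the camera images.
- block_mid (a point): Centre (half-way up) of the loose block to fit: bare aluminium, solid, 80 mm long (x) x 44 wide (y) x 70 high (z), 0.35 to 0.65 kg, upright on the worktop, six dark round holes (2 rows of 3) in its top, alike end for end. Grip it across the 44 mm width in its upper half: 20 mm of it goes into the pocket, 50 mm stays proud.
- pocket (a point): Floor centre of the pocket in the top of the white heater (fixed; flat rim 80 mm above the worktop, nothing above it). x along the pocket, y across, z up. Pocket 86 (x) x 50 mm (y), 3 mm free round the block, 20 mm deep; its top 8 mm flare at 45 degrees to 102 x 66. Housing reaches 65 mm to each side in y, 65 to +x, 85 to -x (display, keys). Either end of block and pocket may go first.
- block_long_mid (a point): Centre of the long block, a bystander: same metal, width and height, but 108 mm long (its x), eight holes. Too long for the pocket. Not to be disturbed.
- block_short_mid (a point): Centre of the short block, a bystander: same metal, width and height, but 52 mm long (its x), four holes. Too short for the pocket. Not to be disturbed.

How it is judged:
On the way:
1. the block is tilted along its length by more than 7 degrees with its lower end down inside the pocket (angle between block_mid's own z axis and vertical between 0.122 and 0.8 rad and angle between block_mid's own y axis and vertical between 1.4 and 1.74 rad and z of block_mid in the frame of pocket below 0.054 m and horizontal distance between block_mid and pocket below 0.035 m), for 0.1 s.
At the end, for the whole second after the job is handed in: The 80 mm block sits flat on the pocket floor (centre at most 39 mm above it, 35 being fully down; tilt under 5 degrees), within 10 mm of the pocket centre and 10 degrees of its length, released; each other block within 40 mm of where it stood (z of block_mid in the frame of pocket below 0.039 m and horizontal distance between block_mid and pocket below 0.01 m and angle between block_mid's own z axis and vertical below 0.09 rad and angle between the x axis of block_mid and the x axis of pocket, either way round below 0.17 rad); the robot touches nothing.
It fails at once if the long block is disturbed (moved more than 40 mm) (distance of block_long_mid from where it was at the start of the episode above 0.04 m).
It fails at once if the short block is disturbed (moved more than 40 mm) (distance of block_short_mid from where it was at the start of the episode above 0.04 m).
It also fails if it takes over 48 s, if anything falls off the work surface, if the arm or the gripper's body presses on something with over 40 N, if the wrist force passes 120 N, or if a joint passes its speed limit or range.

### The arm

A 6-joint arm with a two-finger parallel gripper is mounted at the origin on a cart in front of the work surface, level with it; the furniture and walls round the work are solid. World frame = base frame: x ahead of the robot, y to its left, z up, the work surface at z = 0. Lengths are in m, angles in rad, forces in N, time in s.
With the tool pointing down it reaches from about 0.4 to 0.825 m from the base axis. Payload 7 kg.
Tool frame: the origin (TCP) lies midway between the tips of the shut fingers; the grasp point (between the pads) lies 19 mm behind it; z points along the fingers, y is the line along which they close (so a half turn about z gives the same grasp; the last joint's range is limited). The gripper opens to 88 mm and grips with 3 to 60 N. Pads are 19 mm wide; open, the fingers measure 130 mm over their backs; the gripper's body (78 mm by 193 mm) begins 47 mm behind the grasp point.
Start: joints at [1.547, 0.359, 0.012, 0, -1.224, -0.288], TCP at [0.207, 0.642, 0.227] pointing down, gripper open.
Joint ranges: [-3.07, 3.07], [-1.43, 2.12], [-1.02, 1.25], [-3.03, 1.67], [-3.05, -0], [-3.03, 3.03]. Speed limits (rad/s): [2.39, 2.39, 3.01, 3.14, 3.14, 3.14].

### API

Orientations are given as [roll, pitch, yaw] about the fixed x, y, z axes, in that order (R = Rz(yaw) Ry(pitch) Rx(roll)).
In Python, from station import get_state, grab_frame, calibration, job_done, boxes_of, regions_of, spot_point gives the robot as it stands. The module is installed in compiled form; this text tells all that it offers.
- The arm moves only by the tool arm_command, never from a script. Its argument "commands" is a list of rows, each an object of numbers: "tx", "ty", "tz": the shift along the tool's x, y, z each as a share of 25 cm, from -1 to 1; "twist": the turn about the tool's z as a share of 180 degrees, from -1 to 1. A call has exactly 8 rows; each row is the pose to reach, as a shift and turn from the pose commanded when the call began, along the tool's axes at that moment, turning the shorter way round; what a row does not reach only later rows make up. A row lasts 1/12 s, in which the tool goes at most 41.7 mm and 7.16 degrees, less where a joint would pass 70% of its speed; a pose out of reach is approached as far as the arm can. A call with a number of a shift or a turn outside -1 to 1 is refused whole. A call with a gripper value outside its range is refused whole. "claw" is the opening, from 0 (shut) to 1 (fully open), set as the call begins (left out, the last holds). The fingers move at their own pace and stop on an object; "grip_force" is the grip in N (left out, the last holds). Time passes only in rows, so rows that repeat a pose let the fingers close, or fill a call up. It gives the time, the measured TCP pose, the force, the opening and the grip force at its end, in the units of the state.
- get_state(): the state, without advancing time (a new reading comes with each control period).
- grab_frame(name): name is "scene" or "top" or "wrist"; returns the picture (420x560x3 uint8, red, green, blue); there is no depth.
- calibration(name): a dict with "camera_matrix" (3x3 intrinsics, pixels), "extrinsics" (4x4, takes a point from camera to world coordinates). Camera axes: x right, y down, z forward; pixel columns grow to the right and rows downward; lengths in m; the calibration is good to about 2 mm. A picture is of the moment at which its call begins: read the wrist's pose just before it. calibration takes no time and is no camera call; for the wrist camera it gives the pose at the moment of the call.
- job_done(): hands the job in; it is judged then, once.
Trained networks look in the newest picture that a camera, given by its name, has taken for a name from the list of things; names that differ only in an ending like _2 or _b are one class to them, and where a whole thing is asked for, a point or a joint stands for the part that bears it (a point fixed in the world has none). Each returns a list of dicts, best first, with "score" (0 to 1); they miss things now and then, are a little off and sometimes report something else, mostly with a low value. They report only what shows in the picture. A call takes as long as a camera call.
- boxes_of(query, camera): "rect" ([left, top, right, bottom] in pixels, round what is visible of it).
- regions_of(query, camera): "region" (420x560 bool, what is visible of it) and "rect" ([left, top, right, bottom] in pixels, round what is visible of it).
- spot_point(query, camera): "uv" ([column, row] in pixels: a listed point, or the origin of a listed thing).
The state is a dict: "t": time; "q": joint angles; "qd": joint speeds; "joint_efforts": joint torques, N m; "eef_pos": TCP position; "ee_rot": TCP orientation; "force": force on the tool from outside, world axes, zero at the start; "moment": the same for the moment, N m; "width": finger opening in m; "gripper_force": force on a finger pad.
Only numpy, scipy, OpenCV 4.12 (cv2) and the standard library are available. Lean on these libraries where they do the work, as an engineer would, in place of code of your own. Each camera call takes 0.05 s, during which the arm holds its last target. There are 200 camera calls.

## Working session

There is one attempt and no reset: what is moved stays moved. The work goes in short steps, Python scripts to look and compute and a tool call to move; the robot and the scene stay as the last step left them, time stands still between calls to the robot, and variables do not carry over. Pictures are saved under pics/ and viewed, at most 10 in all, crops included, and the job is handed in when it is done.

Besides the shell and the picture viewer there is one more tool, called after "Call:" as name([rows], argument=value, ...), one row to a line, values as JSON. arm_command: Moves the arm, as the interface text tells. Shift numbers are shares of 25 cm and turn numbers shares of 180 degrees, none past 1 either way. Its arguments: {"type":"object","properties":{"commands":{"type":"array"},"claw":{"type":"number"},"grip_force":{"type":"number"}},"required":["commands"]}

```bash
mkdir -p pics; cat > h.py <<'E'
import numpy as np, cv2
from station import *
def ray(c,uv,z):
    k=calibration(c);K=np.array(k["camera_matrix"]);T=np.array(k["extrinsics"])
    d=T[:3,:3]@np.linalg.solve(K,[uv[0],uv[1],1]);o=T[:3,3]
    return o+d*(z-o[2])/d[2]
def proj(c,p):
    k=calibration(c);K=np.array(k["camera_matrix"]);T=np.linalg.inv(np.array(k["extrinsics"]))
    q=K@(T[:3,:3]@np.array(p)+T[:3,3]);return q[:2]/q[2]
def save(c,n,s=1):
    im=grab_frame(c);cv2.imwrite(f"pics/{n}.png",cv2.resize(im[:,:,::-1],None,fx=s,fy=s,interpolation=cv2.INTER_CUBIC));return im
E
python3 - <<'E'
from h import *
ims=[save("top","top0",1.4),save("scene","sc0",1.4)]
for n,z in (("block_mid",.035),("pocket",.06),("block_long_mid",.035),("block_short_mid",.035)):
    for c in("top","scene"):
        for r in spot_point(n,c)[:3]: print(n,c,np.round(r["uv"]),round(r["score"],2),np.round(ray(c,r["uv"],z),3))
for c in("top","scene"): print(c,np.round(calibration(c)["extrinsics"],2).tolist())
s=get_state();print(s["eef_pos"],s["ee_rot"],s["t"],s["width"])
E
```

```text
block_mid top [171. 254.] 0.65 [0.466 0.286 0.035]
block_mid scene [190. 190.] 0.76 [0.464 0.281 0.035]
block_mid scene [281. 196.] 0.61 [0.615 0.143 0.035]
pocket top [389. 241.] 0.83 [ 0.484 -0.156  0.06 ]
pocket scene [322. 294.] 0.6 [ 0.476 -0.161  0.06 ]
block_long_mid top [265. 259.] 0.85 [0.454 0.093 0.035]
block_long_mid scene [231. 237.] 0.69 [0.448 0.082 0.035]
block_short_mid top [249. 186.] 0.77 [0.608 0.126 0.035]
block_short_mid scene [282. 200.] 0.85 [0.608 0.128 0.035]
top [[-0.01, -0.98, 0.19, 0.38], [-1.0, 0.01, -0.0, 0.07], [-0.0, -0.19, -0.98, 0.92], [0.0, 0.0, 0.0, 1.0]]
scene [[0.8, -0.33, 0.49, 0.05], [-0.6, -0.47, 0.65, -0.6], [0.01, -0.82, -0.58, 0.66], [0.0, 0.0, 0.0, 1.0]]
[0.20705752 0.64239266 0.22653237] [ 3.14150243e+00 -6.99493292e-06 -3.11808873e-01] 0.5 0.08765744933545411
```

View pics/top0.png

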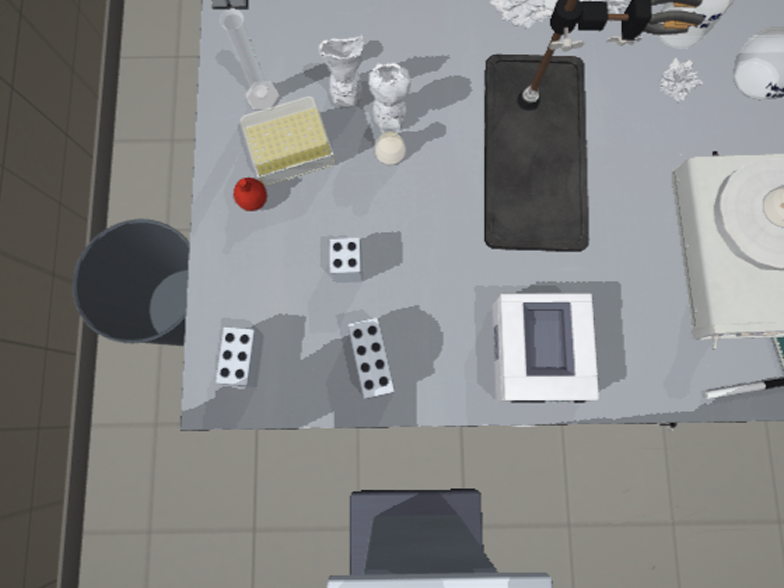

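View pics/sc0.png

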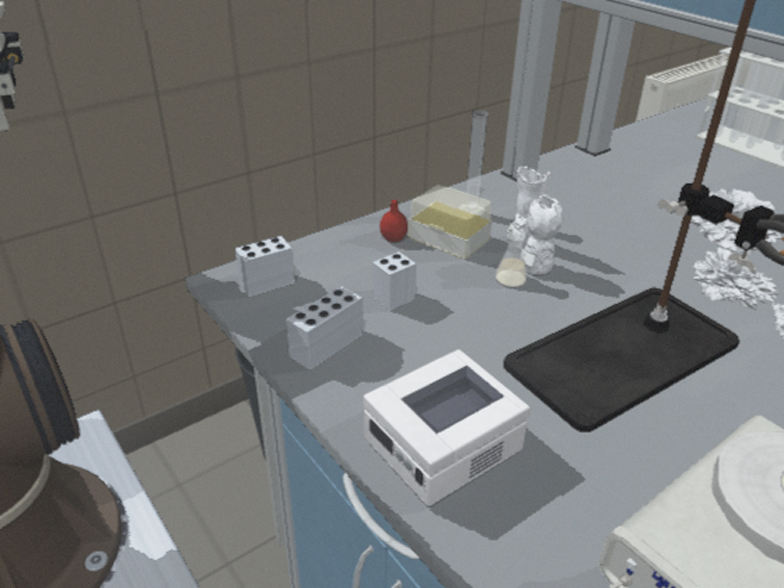

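The top view shows the six-hole block at about (235,356)/1.4 px, the long one at (370,357), the short one at (344,255) and the pocket at (549,339), with its length near the image vertical (world x). Now I'll measure the hole centres and pocket outline.

```bash
cat >> h.py <<'E'
def holes(c,im,box,z=.07,thr=70):
    l,t,r,b=box;g=cv2.cvtColor(im,cv2.COLOR_RGB2GRAY)[t:b,l:r]
    n,lab,st,ce=cv2.connectedComponentsWithStats((g<thr).astype(np.uint8))
    P=[];A=[]
    for i in range(1,n):
        w=st[i]
        if w[4]>=8 and w[0]>0 and w[1]>0 and w[0]+w[2]<r-l and w[1]+w[3]<b-t:
            P.append(ray(c,ce[i]+[l,t],z)[:2]);A.append(int(w[4]))
    P=np.array(P);return P,A
def axis(P):
    m=P.mean(0);u=np.linalg.svd(P-m)[2][0];u*=np.sign(u[0]);return m,np.degrees(np.arctan2(u[1],u[0]))
E
python3 - <<'E'
from h import *
im=grab_frame("top")
P,A=holes("top",im,(150,228,188,282));print(P.round(3).tolist(),A)
if len(P)>2: print(axis(P))
P,A=holes("top",im,(245,222,285,290));print(len(P),A,axis(P) if len(P)>2 else "")
# pocket opening: dark region inside white housing
g=cv2.cvtColor(im,cv2.COLOR_RGB2GRAY)
sub=g[214:275,366:416];print(sub[28].tolist());print(sub[:,24].tolist())
m=(sub<190).astype(np.uint8)
n,lab,st,ce=cv2.connectedComponentsWithStats(m);i=lab[28,24];print(st[i],ce[i])
c=cv2.findContours((lab==i).astype(np.uint8),0,1)[0][0];r=cv2.minAreaRect(c);print(r)
bp=cv2.boxPoints(r)+[366,214];Q=np.array([ray("top",p,.08)[:2] for p in bp]);print(Q.round(3),Q.mean(0))
E
```

```text
[[0.49, 0.293], [0.488, 0.272], [0.466, 0.295], [0.463, 0.274], [0.442, 0.298], [0.439, 0.277]] [25, 24, 22, 23, 25, 25]
(array([0.46469326, 0.28466498]), np.float64(-5.85006770937935))
8 [29, 25, 26, 29, 29, 27, 28, 27] (array([0.45967387, 0.09343971]), np.float64(12.122404721693337))
[238, 238, 238, 238, 238, 239, 238, 233, 198, 91, 81, 80, 81, 86, 88, 98, 117, 116, 117, 117, 117, 117, 117, 118, 117, 119, 116, 116, 117, 116, 117, 119, 117, 108, 99, 93, 79, 87, 110, 109, 109, 109, 109, 177, 237, 239, 238, 238, 238, 238]
[241, 225, 101, 107, 107, 108, 104, 74, 109, 110, 110, 110, 110, 111, 111, 115, 116, 116, 116, 117, 116, 116, 117, 117, 117, 117, 116, 117, 117, 117, 118, 118, 118, 117, 117, 118, 118, 117, 117, 117, 117, 117, 118, 117, 117, 117, 117, 116, 72, 74, 81, 83, 85, 88, 142, 229, 236, 236, 236, 237, 237]
[   7    2   38   53 1852] [25.60043197 28.10799136]
((25.71898651123047, 27.98931884765625), (53.7409782409668, 35.153324127197266), 87.20729064941406)
[[ 0.532 -0.123]
 [ 0.534 -0.192]
 [ 0.429 -0.19 ]
 [ 0.427 -0.122]] [ 0.48053102 -0.15653208]
```

Call:
arm_command([
  {"tx": 0.14,"ty": 0.1,"tz": 0,"twist": -0.034},
  {"tx": 0.28,"ty": 0.2,"tz": 0,"twist": -0.067},
  {"tx": 0.42,"ty": 0.3,"tz": 0,"twist": -0.067},
  {"tx": 0.56,"ty": 0.4,"tz": 0,"twist": -0.067},
  {"tx": 0.7,"ty": 0.52,"tz": 0,"twist": -0.067},
  {"tx": 0.7,"ty": 0.52,"tz": 0,"twist": -0.067},
  {"tx": 0.7,"ty": 0.52,"tz": 0,"twist": -0.067},
  {"tx": 0.7,"ty": 0.52,"tz": 0,"twist": -0.067},
], claw=1, grip_force=12)

```text
t: 1.22
eef_pos: [0.3343, 0.4646, 0.2271]
ee_rot: [-3.141, -0.0, -0.103]
force: [0.8, 0.2, 0.5]
width: 0.0874
gripper_force: 0.0
```

```bash
cat >> h.py <<'E'
from scipy.spatial.transform import Rotation as Ro
def goto(p,yawdeg=None):
    s=get_state();R=Ro.from_euler("xyz",s["ee_rot"]).as_matrix()
    d=R.T@(np.array(p)-s["eef_pos"])/.25;y=np.degrees(np.arctan2(R[1,0],R[0,0]))
    print("t",round(s["t"],2),"pos",np.round(s["eef_pos"],4),"yaw",round(y,2),"F",np.round(s["force"],1),"w",round(s["width"],4))
    print("shift",np.round(d,3),"" if yawdeg is None else "twist %.4f"%(-(yawdeg-y)/180))
E
python3 -c "
from h import *
goto([.4587,.2853,.16],-5.85)"
```

```text
t 1.22 pos [0.3343 0.4646 0.2271] yaw -5.89 F [0.8 0.2 0.5] w 0.0874
shift [0.569 0.663 0.268] twist -0.0002
```

Call:
arm_command([
  {"tx": 0.11,"ty": 0.13,"tz": 0.05},
  {"tx": 0.22,"ty": 0.26,"tz": 0.1},
  {"tx": 0.34,"ty": 0.4,"tz": 0.15},
  {"tx": 0.45,"ty": 0.53,"tz": 0.2},
  {"tx": 0.57,"ty": 0.663,"tz": 0.268},
  {"tx": 0.57,"ty": 0.663,"tz": 0.268},
  {"tx": 0.57,"ty": 0.663,"tz": 0.268},
  {"tx": 0.57,"ty": 0.663,"tz": 0.268},
])

```text
invalid input
```

```bash
python3 -c "
from h import *
goto([.4587,.2853,.036],-5.85)
save('wrist','w1')
print(proj('wrist',[.4647,.2847,.07]))
print(np.round(calibration('wrist')['extrinsics'],3).tolist())"
```

```text
t 1.22 pos [0.3343 0.4646 0.2271] yaw -5.89 F [0.8 0.2 0.5] w 0.0874
shift [0.568 0.663 0.764] twist -0.0002
[502.21150443  -5.18226251]
[[-0.101, -0.951, -0.292, 0.413], [-0.995, 0.097, 0.031, 0.457], [-0.001, 0.294, -0.956, 0.385], [0.0, 0.0, 0.0, 1.0]]
```

View pics/w1.png

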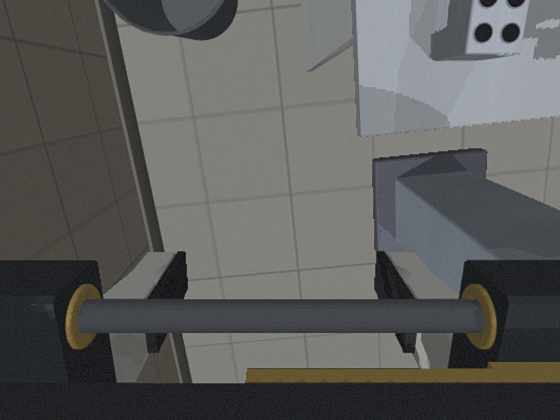

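The wrist view is from the unmoved pose: the block is partly visible at about (497,20) and the fingers at rows 250–350. The move was refused, probably because the rows lacked twist.

Call:
arm_command([
  {"tx": 0.11,"ty": 0.13,"tz": 0.05,"twist": 0},
  {"tx": 0.22,"ty": 0.26,"tz": 0.1,"twist": 0},
  {"tx": 0.34,"ty": 0.4,"tz": 0.15,"twist": 0},
  {"tx": 0.45,"ty": 0.53,"tz": 0.2,"twist": 0},
  {"tx": 0.57,"ty": 0.66,"tz": 0.268,"twist": 0},
  {"tx": 0.57,"ty": 0.66,"tz": 0.268,"twist": 0},
  {"tx": 0.57,"ty": 0.66,"tz": 0.268,"twist": 0},
  {"tx": 0.57,"ty": 0.66,"tz": 0.268,"twist": 0},
])

```text
t: 1.93
eef_pos: [0.4591, 0.2864, 0.1589]
ee_rot: [3.141, 0.001, -0.102]
force: [0.4, 0.2, 0.1]
width: 0.0874
gripper_force: 0.0
```

```bash
python3 -c "
from h import *
goto([.4587,.2853,.036],-5.85)
im=save('wrist','w2')
u=proj('wrist',[.4647,.2847,.07]);print(u)
r=boxes_of('block_mid','wrist');print(r[:1])
if r:
  l,t,R,b=[int(v) for v in r[0]['rect']]
  P,A=holes('wrist',im,(max(l-2,0),max(t-2,0),R+2,b+2));print(P.round(4).tolist(),A)
  if len(P)>2: print(axis(P))
"
```

```text
t 1.93 pos [0.4591 0.2864 0.1589] yaw -5.86 F [0.4 0.2 0.1] w 0.0874
shift [-0.001  0.004  0.492] twist -0.0001
[283.39372475 202.17200041]
[{'rect': [251.6, 133.9, 317.8, 257.7], 'score': 0.84}]
[[0.4884, 0.2936], [0.4862, 0.2726], [0.4638, 0.2962], [0.4617, 0.2751], [0.4393, 0.2987], [0.4372, 0.2777]] [295, 293, 265, 260, 235, 243]
(array([0.46277463, 0.28563919]), np.float64(-5.971767305000025))
```

Call:
arm_command([
  {"tx": -0.005,"ty": 0.003,"tz": 0.12,"twist": 0},
  {"tx": -0.005,"ty": 0.003,"tz": 0.24,"twist": 0},
  {"tx": -0.005,"ty": 0.003,"tz": 0.36,"twist": 0},
  {"tx": -0.005,"ty": 0.003,"tz": 0.44,"twist": 0},
  {"tx": -0.005,"ty": 0.003,"tz": 0.49,"twist": 0},
  {"tx": -0.005,"ty": 0.003,"tz": 0.49,"twist": 0},
  {"tx": -0.005,"ty": 0.003,"tz": 0.49,"twist": 0},
  {"tx": -0.005,"ty": 0.003,"tz": 0.49,"twist": 0},
])

```text
t: 2.7
eef_pos: [0.4578, 0.2874, 0.0382]
ee_rot: [-3.14, -0.001, -0.1]
force: [0.1, -0.2, 0.7]
width: 0.0873
gripper_force: 0.0
```

Call:
arm_command([
  {"tx": 0,"ty": 0,"tz": 0,"twist": 0},
  {"tx": 0,"ty": 0,"tz": 0,"twist": 0},
  {"tx": 0,"ty": 0,"tz": 0,"twist": 0},
  {"tx": 0,"ty": 0,"tz": 0,"twist": 0},
  {"tx": 0,"ty": 0,"tz": 0,"twist": 0},
  {"tx": 0,"ty": 0,"tz": 0,"twist": 0},
  {"tx": 0,"ty": 0,"tz": 0,"twist": 0},
  {"tx": 0,"ty": 0,"tz": 0,"twist": 0},
], claw=0, grip_force=25)

```text
t: 3.37
eef_pos: [0.4575, 0.2855, 0.0371]
ee_rot: [3.141, 0.0, -0.101]
force: [-0.5, -2.1, 2.7]
width: 0.0441
gripper_force: 25.0
```

```bash
python3 -c "
from h import *
goto([.57,-.1565,.16],-.7)"
```

```text
t 3.37 pos [0.4575 0.2855 0.0371] yaw -5.81 F [-0.5 -2.1  2.7] w 0.0441
shift [ 0.627  1.714 -0.491] twist -0.0284
```

Call:
arm_command([
  {"tx": 0,"ty": 0,"tz": -0.12,"twist": 0},
  {"tx": 0,"ty": 0,"tz": -0.26,"twist": 0},
  {"tx": 0.05,"ty": 0.05,"tz": -0.4,"twist": 0},
  {"tx": 0.1,"ty": 0.17,"tz": -0.49,"twist": 0},
  {"tx": 0.16,"ty": 0.3,"tz": -0.49,"twist": 0},
  {"tx": 0.22,"ty": 0.45,"tz": -0.49,"twist": 0},
  {"tx": 0.28,"ty": 0.6,"tz": -0.49,"twist": 0},
  {"tx": 0.34,"ty": 0.75,"tz": -0.49,"twist": 0},
])

```text
t: 4.03
eef_pos: [0.5224, 0.0889, 0.159]
ee_rot: [3.142, 0.001, -0.101]
force: [1.6, 0.3, -5.8]
width: 0.0434
gripper_force: 25.0
```

Call:
arm_command([
  {"tx": 0.05,"ty": 0.13,"tz": 0,"twist": -0.014},
  {"tx": 0.1,"ty": 0.28,"tz": 0,"twist": -0.028},
  {"tx": 0.15,"ty": 0.42,"tz": 0,"twist": -0.028},
  {"tx": 0.2,"ty": 0.56,"tz": 0,"twist": -0.028},
  {"tx": 0.25,"ty": 0.7,"tz": 0,"twist": -0.028},
  {"tx": 0.28,"ty": 0.84,"tz": 0,"twist": -0.028},
  {"tx": 0.28,"ty": 0.94,"tz": 0,"twist": -0.028},
  {"tx": 0.28,"ty": 0.94,"tz": 0,"twist": -0.028},
])

```text
t: 4.7
eef_pos: [0.5674, -0.1542, 0.1579]
ee_rot: [3.141, 0.004, -0.018]
force: [0.2, 0.4, -5.1]
width: 0.0439
gripper_force: 25.0
```

```bash
python3 -c "
from h import *
goto([.57,-.1565,.13],-.7)
im=save('wrist','w3');save('scene','s3',1.4)
"
```

```text
t 4.7 pos [ 0.5674 -0.1542  0.1579] yaw -1.01 F [ 0.2  0.4 -5.1] w 0.0439
shift [0.011 0.009 0.112] twist -0.0017
```

View pics/s3.png

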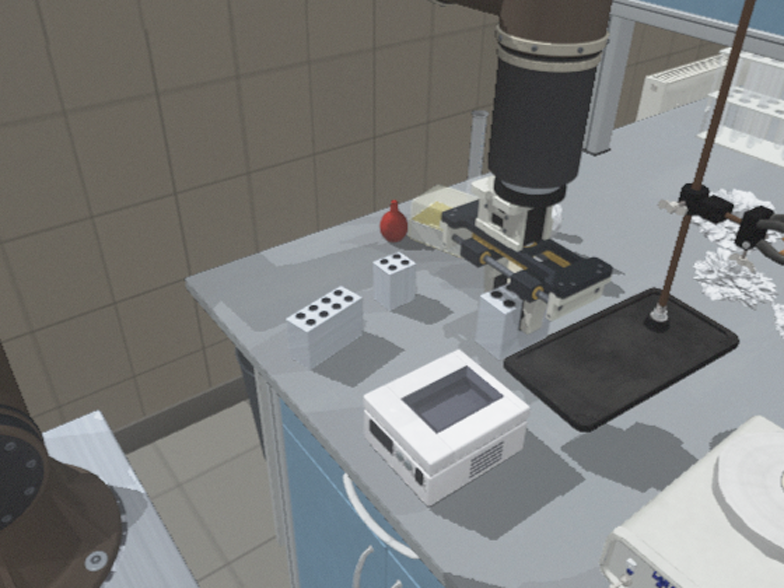

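View pics/w3.png

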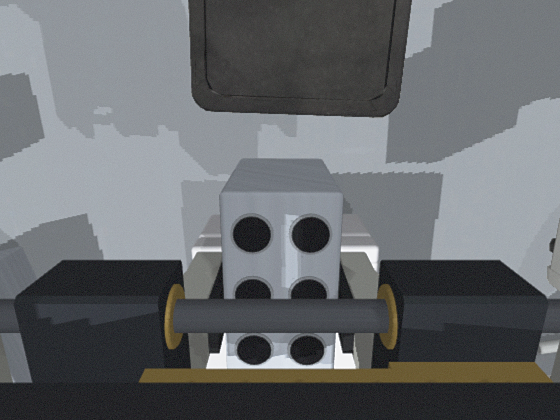

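The scene shows the block held upright behind the heater, which is now at (445,425). The wrist view shows the held block's holes at (252,232), (310,234), (254,349) and (307,348), with the middle pair behind the rod. I'll write a tilt estimator from these holes.

```bash
cat >> h.py <<'E'
def tilt(im):
    g=cv2.cvtColor(im,cv2.COLOR_RGB2GRAY)[130:382,222:340]
    n,lab,st,ce=cv2.connectedComponentsWithStats((g<75).astype(np.uint8))
    C=[]
    for i in range(1,n):
        x,y,w,h,a=st[i]
        if 200<a<2500 and 0.5<w/h<2 and a/(w*h)>.68 and x>0 and x+w<118 and y+h<252: C.append(list(ce[i]+[222,130])+[int(a),int(w),int(h)])
    C=sorted(C,key=lambda c:c[1]);print("blobs",[[round(v) for v in c] for c in C])
    if len(C)<4: return
    top=sorted(C[:2]);bot=sorted(C[-2:])
    # image left = +y world; up = +x world
    ip=np.array([c[:2] for c in top+bot],float)
    op=np.array([[.0246,.0105,.035],[.0246,-.0105,.035],[-.0246,.0105,.035],[-.0246,-.0105,.035]])
    k=calibration("wrist");K=np.array(k["camera_matrix"]);T=np.array(k["extrinsics"])
    ok,rs,ts,er=cv2.solvePnPGeneric(op,ip,K,None,flags=cv2.SOLVEPNP_IPPE)
    for r,t,e in zip(rs,ts,er):
        R=T[:3,:3]@cv2.Rodrigues(r)[0];c=T[:3,:3]@t[:,0]+T[:3,3]
        print("centre",c.round(4),"tilt(+ = +x end down)",round(np.degrees(np.arctan2(-R[2,0],R[0,0])),1),"yaw",round(np.degrees(np.arctan2(R[1,0],R[0,0])),1),"err",e.round(2))
E
python3 -c "
from h import *
tilt(cv2.imread('pics/w3.png')[:,:,::-1].copy())"
```

```text
blobs [[251, 234, 1057, 38, 35], [310, 234, 1050, 38, 36], [254, 350, 777, 34, 30], [307, 350, 775, 34, 29]]
centre [ 0.5738 -0.1513  0.2269] tilt(+ = +x end down) -92.2 yaw -90.6 err [72.96]
centre [ 0.6094 -0.152   0.2086] tilt(+ = +x end down) 148.1 yaw -123.5 err [88.74]
```

```bash
sed -i 's/\],\[\.0246,-\.0105,\.035\]/],[.0246,-.0105,0]/; s/\[\.0246,\.0105,\.035\]/[.0246,.0105,0]/; s/\[-\.0246,\.0105,\.035\]/[-.0246,.0105,0]/; s/\[-\.0246,-\.0105,\.035\]/[-.0246,-.0105,0]/; s/c=T\[:3,:3\]@t\[:,0\]+T\[:3,3\]/c=T[:3,:3]@t[:,0]+T[:3,3]-.035*R[:,2]/' h.py
python3 -c "
from h import *
tilt(cv2.imread('pics/w3.png')[:,:,::-1].copy())"
```

```text
blobs [[251, 234, 1057, 38, 35], [310, 234, 1050, 38, 36], [254, 350, 777, 34, 30], [307, 350, 775, 34, 29]]
centre [ 0.5744 -0.1514  0.1569] tilt(+ = +x end down) -0.5 yaw -1.2 err [0.01]
centre [ 0.5477 -0.1509  0.1756] tilt(+ = +x end down) 61.8 yaw -1.5 err [3.6]
```

Call:
arm_command([
  {"tx": 0.01,"ty": 0.01,"tz": 0.04,"twist": 0},
  {"tx": 0.01,"ty": 0.01,"tz": 0.08,"twist": 0},
  {"tx": 0.01,"ty": 0.01,"tz": 0.12,"twist": 0},
  {"tx": 0.01,"ty": 0.01,"tz": 0.15,"twist": 0},
  {"tx": 0.01,"ty": 0.01,"tz": 0.15,"twist": 0},
  {"tx": 0.01,"ty": 0.01,"tz": 0.15,"twist": 0},
  {"tx": 0.01,"ty": 0.01,"tz": 0.15,"twist": 0},
  {"tx": 0.01,"ty": 0.01,"tz": 0.15,"twist": 0},
], grip_force=15)

```text
t: 5.47
eef_pos: [0.5719, -0.1526, 0.1226]
ee_rot: [3.141, -0.001, -0.013]
force: [0.7, 0.7, -5.0]
width: 0.0441
gripper_force: 15.0
```

```bash
python3 -c "
from h import *
goto([.57,-.1565,.116],-.7)
tilt(grab_frame('wrist'))
"
```

```text
t 5.47 pos [ 0.5719 -0.1526  0.1226] yaw -0.74 F [ 0.7  0.7 -5. ] w 0.0441
shift [-0.008  0.016  0.026] twist -0.0002
blobs [[251, 234, 1048, 38, 35], [310, 234, 1040, 38, 36], [254, 350, 767, 34, 29], [307, 350, 774, 34, 29]]
centre [ 0.5785 -0.1527  0.1214] tilt(+ = +x end down) -0.7 yaw -1.1 err [0.01]
centre [ 0.5517 -0.1525  0.14  ] tilt(+ = +x end down) 61.6 yaw -1.4 err [3.6]
```

Call:
arm_command([
  {"tx": -0.02,"ty": 0.012,"tz": 0.01,"twist": 0},
  {"tx": -0.02,"ty": 0.012,"tz": 0.024,"twist": 0},
  {"tx": -0.01,"ty": 0.012,"tz": 0.032,"twist": 0},
  {"tx": 0.005,"ty": 0.012,"tz": 0.04,"twist": 0},
  {"tx": 0.02,"ty": 0.012,"tz": 0.048,"twist": 0},
  {"tx": 0.032,"ty": 0.012,"tz": 0.056,"twist": 0},
  {"tx": 0.044,"ty": 0.012,"tz": 0.064,"twist": 0},
  {"tx": 0.044,"ty": 0.012,"tz": 0.064,"twist": 0},
])

```text
t: 6.18
eef_pos: [0.5835, -0.156, 0.1057]
ee_rot: [3.141, -0.0, -0.013]
force: [3.0, -1.3, -0.7]
width: 0.0436
gripper_force: 15.0
```

```bash
python3 -c "
from h import *
goto([.57,-.1565,.16],-.7)
tilt(save('wrist','w4'))
"
```

```text
t 6.18 pos [ 0.5835 -0.156   0.1057] yaw -0.75 F [ 3.  -1.3 -0.7] w 0.0436
shift [-0.054  0.003 -0.217] twist -0.0003
blobs [[308, 215, 947, 35, 34], [253, 215, 945, 35, 34]]
```

```bash
cat >> h.py <<'E'
def tilt2(v,dx=.0068,dz=-.0185):
    from scipy.optimize import brentq
    s=get_state();R=Ro.from_euler("xyz",s["ee_rot"]).as_matrix()@np.diag([1,-1,-1.]);g=s["eef_pos"]+[0,0,.019]
    def cen(th,p): return g+R@Ro.from_euler("y",th,degrees=True).as_matrix()@(np.array(p)+[dx,0,dz])
    th=brentq(lambda t:proj("wrist",cen(t,[.0246,0,.035]))[1]-v,-5,40)
    print("tilt2",round(th,1),"centre",cen(th,[0,0,0]).round(4),"lowcorner",cen(th,[.04,0,-.035]).round(4),"hi",cen(th,[-.04,0,-.035]).round(4))
E
python3 -c "
from h import *
tilt2(214.9)
print(proj('wrist',[0,0,0]))"
```

```text
tilt2 18.1 centre [ 0.5841 -0.156   0.1051] lowcorner [ 0.6113 -0.1564  0.0594] hi [ 0.5352 -0.1554  0.0842]
[156.3718411  672.53663097]
```

View pics/w4.png

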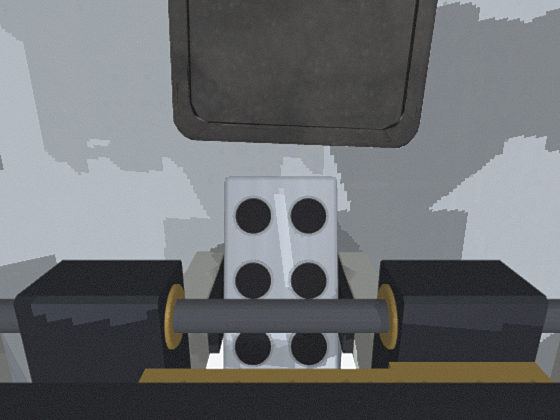

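The wrist view shows the block tilted with its +x end down (front holes at row 215, about 18°). I'll grip firmly, lift and carry it over the pocket.

Call:
arm_command([
  {"tx": 0,"ty": 0,"tz": 0,"twist": 0},
  {"tx": 0,"ty": 0,"tz": -0.08,"twist": 0},
  {"tx": 0,"ty": 0,"tz": -0.18,"twist": 0},
  {"tx": -0.09,"ty": 0,"tz": -0.2,"twist": 0},
  {"tx": -0.19,"ty": 0,"tz": -0.2,"twist": 0},
  {"tx": -0.29,"ty": 0,"tz": -0.2,"twist": 0},
  {"tx": -0.376,"ty": 0,"tz": -0.2,"twist": 0},
  {"tx": -0.376,"ty": 0,"tz": -0.2,"twist": 0},
], grip_force=28)

```text
t: 6.9
eef_pos: [0.4825, -0.1542, 0.1548]
ee_rot: [-3.14, 0.005, -0.015]
force: [-1.7, 0.1, -4.7]
width: 0.044
gripper_force: 28.0
```

```bash
python3 -c "
from h import *
goto([.4895,-.1565,.107],-.7)
im=save('wrist','w5');tilt(im);save('scene','s5')
g=cv2.cvtColor(im,cv2.COLOR_RGB2GRAY);tilt2(214.9)
"
```

```text
t 6.9 pos [ 0.4825 -0.1542  0.1548] yaw -0.86 F [-1.7  0.1 -4.7] w 0.044
shift [0.029 0.009 0.191] twist -0.0009
blobs [[247, 161, 937, 36, 35], [308, 215, 968, 35, 36], [253, 215, 969, 35, 36]]
tilt2 18.1 centre [ 0.4875 -0.1544  0.155 ] lowcorner [ 0.5146 -0.1547  0.1093] hi [ 0.4386 -0.1537  0.1343]
```

View pics/w5.png

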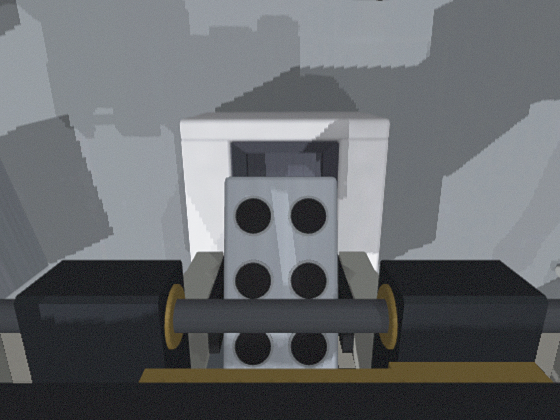

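The wrist view shows the tilted block above the pocket, with the far flare edge at row ~141 (columns ~231–349) and the housing's far edge at row ~119. I'll check these in world coordinates.

```bash
python3 -c "
from h import *
for p in [(231,141),(340,141),(350,141),(182,121),(388,121),(285,121)]: print(p,ray('wrist',p,.08).round(4))
goto([.4895,-.1565,.107],-.7)
im=cv2.imread('pics/w5.png',0);print(im[160,215:370].tolist());print(im[110:175,290].tolist())"
```

```text
(231, 141) [ 0.5369 -0.1243  0.08  ]
(340, 141) [ 0.536 -0.192  0.08 ]
(350, 141) [ 0.5359 -0.1982  0.08  ]
(182, 121) [ 0.5494 -0.0949  0.08  ]
(388, 121) [ 0.5477 -0.2209  0.08  ]
(285, 121) [ 0.5486 -0.1579  0.08  ]
t 7.0 pos [ 0.4868 -0.1544  0.1557] yaw -0.79 F [ 0.2 -0.  -5.3] w 0.0439
shift [0.011 0.008 0.195] twist -0.0005
[217, 217, 217, 219, 217, 217, 215, 216, 217, 217, 218, 217, 217, 199, 174, 154, 96, 62, 57, 54, 61, 58, 59, 59, 60, 53, 56, 58, 54, 63, 53, 44, 46, 57, 59, 56, 58, 59, 55, 56, 56, 54, 57, 56, 61, 58, 52, 54, 55, 58, 79, 77, 81, 83, 78, 86, 80, 80, 80, 82, 82, 82, 83, 85, 78, 81, 81, 79, 87, 87, 79, 82, 77, 83, 85, 81, 82, 77, 78, 79, 85, 83, 80, 86, 84, 80, 84, 78, 84, 82, 83, 86, 83, 83, 82, 81, 80, 86, 85, 83, 84, 65, 57, 61, 76, 60, 50, 42, 46, 53, 52, 50, 53, 48, 52, 52, 53, 50, 49, 54, 49, 50, 48, 84, 132, 138, 144, 151, 152, 147, 147, 146, 148, 180, 183, 184, 186, 184, 185, 189, 188, 187, 190, 187, 185, 189, 186, 185, 186, 186, 189, 185, 185, 187, 187]
[88, 96, 109, 118, 119, 123, 122, 122, 134, 152, 176, 191, 202, 211, 217, 216, 215, 218, 220, 216, 217, 217, 216, 216, 217, 217, 219, 219, 210, 190, 148, 99, 72, 76, 77, 79, 72, 71, 79, 76, 78, 74, 80, 81, 80, 80, 82, 85, 81, 80, 81, 85, 85, 83, 86, 85, 93, 94, 94, 95, 96, 95, 96, 95, 98]
```

Call:
arm_command([
  {"tx": 0.011,"ty": 0.01,"tz": 0.03,"twist": 0},
  {"tx": 0.011,"ty": 0.01,"tz": 0.07,"twist": 0},
  {"tx": 0.011,"ty": 0.01,"tz": 0.11,"twist": 0},
  {"tx": 0.011,"ty": 0.01,"tz": 0.14,"twist": 0},
  {"tx": 0.011,"ty": 0.01,"tz": 0.16,"twist": 0},
  {"tx": 0.011,"ty": 0.01,"tz": 0.175,"twist": 0},
  {"tx": 0.011,"ty": 0.01,"tz": 0.185,"twist": 0},
  {"tx": 0.011,"ty": 0.01,"tz": 0.19,"twist": 0},
])

```text
t: 7.67
eef_pos: [0.4911, -0.1572, 0.1086]
ee_rot: [3.141, 0.001, -0.013]
force: [-4.8, 2.4, 7.4]
width: 0.0439
gripper_force: 28.0
```

Call:
arm_command([
  {"tx": 0,"ty": 0,"tz": 0.0,"twist": 0},
  {"tx": 0,"ty": 0,"tz": 0.0,"twist": 0},
  {"tx": 0,"ty": 0,"tz": 0.0,"twist": 0},
  {"tx": 0,"ty": 0,"tz": 0.0,"twist": 0},
  {"tx": 0,"ty": 0,"tz": 0.0,"twist": 0},
  {"tx": 0,"ty": 0,"tz": 0.0,"twist": 0},
  {"tx": 0,"ty": 0,"tz": 0.0,"twist": 0},
  {"tx": 0,"ty": 0,"tz": 0.0,"twist": 0},
])

```text
t: 8.33
eef_pos: [0.4914, -0.1572, 0.1088]
ee_rot: [3.142, -0.001, -0.013]
force: [0.3, -0.4, -2.7]
width: 0.0439
gripper_force: 28.0
```

```bash
python3 -c "
from h import *
goto([.4895,-.1565,.107],-.7)
im=save('wrist','w6');tilt(im);save('scene','s6',1.4)
tilt2(214.9)
"
```

```text
t 8.33 pos [ 0.4914 -0.1572  0.1088] yaw -0.76 F [ 0.3 -0.4 -2.7] w 0.0439
shift [-0.008 -0.003  0.007] twist -0.0003
blobs [[308, 215, 967, 35, 36], [253, 216, 968, 35, 36]]
tilt2 17.9 centre [ 0.4923 -0.1572  0.1081] lowcorner [ 0.5196 -0.1575  0.0625] hi [ 0.4435 -0.1565  0.0871]
```

View pics/s6.png

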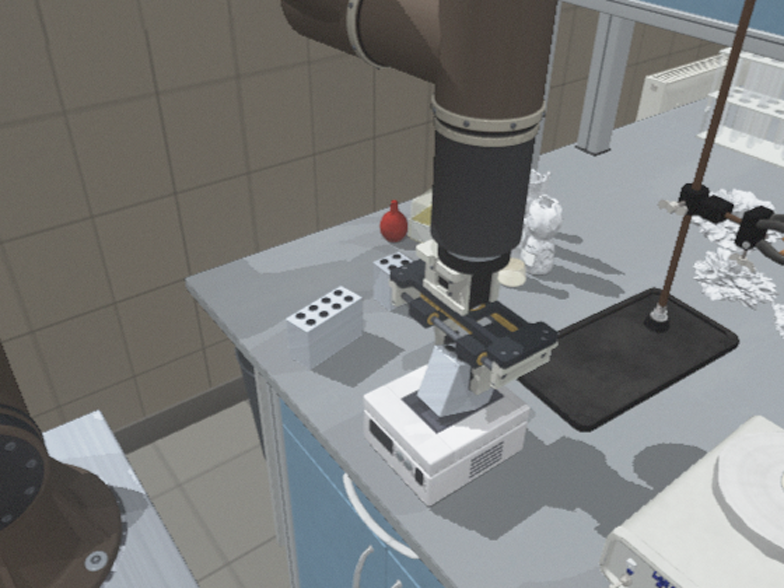

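The scene shows the block tilted in the pocket, lower (+x) end down at about (470,405). Next I lower the other end along an arc about that corner.

Call:
arm_command([
  {"tx": 0,"ty": 0,"tz": 0.008,"twist": 0},
  {"tx": -0.012,"ty": 0,"tz": 0.012,"twist": 0},
  {"tx": -0.024,"ty": 0,"tz": 0.018,"twist": 0},
  {"tx": -0.036,"ty": 0,"tz": 0.024,"twist": 0},
  {"tx": -0.048,"ty": 0,"tz": 0.031,"twist": 0},
  {"tx": -0.06,"ty": 0,"tz": 0.039,"twist": 0},
  {"tx": -0.07,"ty": 0,"tz": 0.047,"twist": 0},
  {"tx": -0.07,"ty": 0,"tz": 0.047,"twist": 0},
], grip_force=12)

```text
t: 9.1
eef_pos: [0.4737, -0.157, 0.0966]
ee_rot: [3.142, -0.001, -0.013]
force: [2.2, -0.3, 0.9]
width: 0.0437
gripper_force: 12.0
```

```bash
python3 -c "
from h import *
goto([.4735,-.1565,.096],-.7)
tilt(save('wrist','w7'))
"
```

```text
t 9.1 pos [ 0.4737 -0.157   0.0966] yaw -0.76 F [ 2.2 -0.3  0.9] w 0.0437
shift [-0.001 -0.002  0.003] twist -0.0004
blobs [[251, 235, 1091, 38, 36], [310, 235, 1086, 38, 36], [308, 355, 824, 35, 29], [253, 355, 819, 35, 29]]
centre [ 0.4792 -0.157   0.0976] tilt(+ = +x end down) 1.2 yaw -0.7 err [0.07]
centre [ 0.4537 -0.1567  0.1154] tilt(+ = +x end down) 60.6 yaw -0.7 err [3.49]
```

Call:
arm_command([
  {"tx": 0,"ty": 0,"tz": 0,"twist": 0},
  {"tx": 0,"ty": 0,"tz": 0,"twist": 0},
  {"tx": 0,"ty": 0,"tz": 0,"twist": 0},
  {"tx": 0,"ty": 0,"tz": 0,"twist": 0},
  {"tx": 0,"ty": 0,"tz": 0,"twist": 0},
  {"tx": 0,"ty": 0,"tz": 0,"twist": 0},
  {"tx": 0,"ty": 0,"tz": 0,"twist": 0},
  {"tx": 0,"ty": 0,"tz": 0,"twist": 0},
], claw=1)

```text
t: 9.82
eef_pos: [0.4736, -0.1569, 0.0968]
ee_rot: [-3.142, 0.0, -0.013]
force: [-0.3, 1.1, 0.4]
width: 0.0864
gripper_force: 0.0
```

Call:
arm_command([
  {"tx": 0,"ty": 0,"tz": -0.05,"twist": 0},
  {"tx": 0,"ty": 0,"tz": -0.12,"twist": 0},
  {"tx": 0,"ty": 0,"tz": -0.2,"twist": 0},
  {"tx": 0,"ty": 0,"tz": -0.3,"twist": 0},
  {"tx": 0,"ty": 0,"tz": -0.4,"twist": 0},
  {"tx": 0,"ty": 0,"tz": -0.48,"twist": 0},
  {"tx": 0,"ty": 0,"tz": -0.48,"twist": 0},
  {"tx": 0,"ty": 0,"tz": -0.48,"twist": 0},
])

```text
t: 10.48
eef_pos: [0.4743, -0.1569, 0.218]
ee_rot: [-3.141, -0.003, -0.013]
force: [-1.2, -0.3, 0.1]
width: 0.088
gripper_force: 0.0
```

```bash
python3 -c "
from h import *
goto([.4735,-.1565,.096],-.7)
tilt(save('wrist','w8'));save('scene','s8',1.4)
"
```

```text
t 10.48 pos [ 0.4743 -0.1569  0.218 ] yaw -0.76 F [-1.2 -0.3  0.1] w 0.088
shift [-0.004 -0.001  0.488] twist -0.0004
blobs [[265, 173, 295, 19, 19], [296, 173, 301, 20, 19], [265, 208, 266, 18, 18], [296, 208, 266, 19, 18], [266, 241, 250, 19, 17], [295, 241, 248, 18, 17]]
centre [ 0.4758 -0.157   0.0938] tilt(+ = +x end down) -0.2 yaw -0.8 err [0.]
centre [ 0.457  -0.1566  0.1002] tilt(+ = +x end down) 35.0 yaw -0.8 err [0.62]
```

View pics/s8.png

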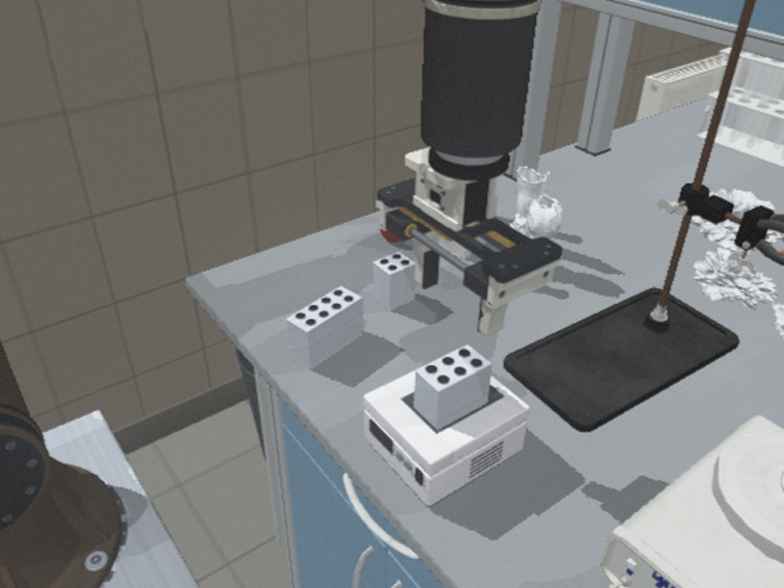

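View pics/w8.png

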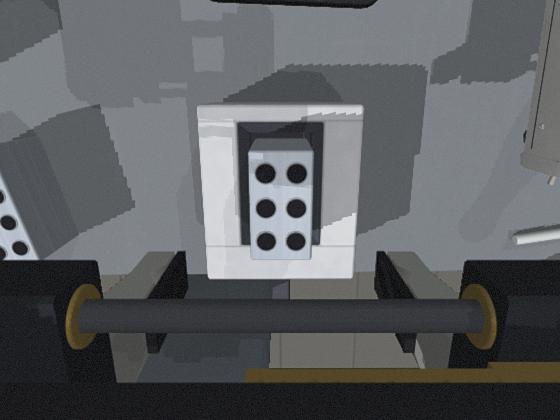

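The block sits flat in the pocket: centre z is about 0.094, tilt about 0°, and the holes are centred near (281,208) in the wrist view. The other blocks are unmoved and the gripper is clear.

```bash
python3 -c "
from station import *
print(job_done())"
```

```text
the job is handed in; nothing more can be done
None
```

The six-hole block was tilted about 18°, rocked into the heater pocket +x end first, and released. The last check before hand-in showed it flat on the pocket floor, with the other two blocks unmoved; the job is handed in, but no verdict came back.

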